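# Feel the pad gap of a riveting die set with the feeler that drags

## Robot

A 6-joint arm with a two-finger parallel gripper is mounted at the origin on the work surface. World frame = base frame: x ahead of the robot, y to its left, z up, the work surface at z = 0. Lengths are in m, angles in degrees, forces in N, time in s.
With the tool pointing down it reaches from about 0.325 to 0.9 m from the base axis. Payload 6.1 kg.
Tool frame: the origin (TCP) lies midway between the tips of the shut fingers; the grasp point (between the pads) lies 19 mm behind it (bot.grip_point_offset is the distance from the TCP to the grasp point, in m); x points along the fingers, y is the direction in which the jaws open and shut, and the axes are right-handed (so a half turn about x gives the same grasp; the last joint's range is limited). The gripper opens to 85 mm and grips with 20 to 120 N. Pads are 22 mm wide; open, the fingers measure 114 mm over their backs; the gripper's body (76 mm by 85 mm) begins 54 mm behind the grasp point. The pads swing forward as they close: fully open they stand 13 mm farther back than shut.
Start: joints at [66.457, 12.628, 87.462, -0, 79.91, -7.225], TCP at [0.176, 0.6, 0.205] pointing down, gripper open.
Joint ranges: [-170.65, 170.65], [-52.31, 119.04], [5.05, 147.46], [-71.25, 251.25], [11.57, 151.72], [-153.62, 153.62]. Speed limits (degrees/s): [147.25, 147.25, 172.46, 180, 180, 180].

## Interface

Orientations are given as [roll, pitch, yaw] about the fixed x, y, z axes, in that order (R = Rz(yaw) Ry(pitch) Rx(roll)).
In Python, from workcell import sensors, viewer, bot gives the robot as it stands. The module is installed in compiled form; this text tells all that it offers.
- The arm moves only by the tool apply_moves, never from a script. Its argument "targets" is a list of rows, each a list of 7 numbers: the shift along the tool's x, y, z in m, then the turn, a rotation vector about the tool's x, y, z in rad, then the opening, from 0 (shut) to 1 (fully open). In form: [[tx, ty, tz, wx, wy, wz, fingers], ...]. A call has 1 to 10 rows; each row is the pose to reach, as a shift and turn from the pose commanded when the call began, along the tool's axes at that moment; what a row does not reach only later rows make up. A row lasts 1/10 s, in which the tool goes at most 50 mm and 8.59 degrees, less where a joint would pass 70% of its speed; a pose out of reach is approached as far as the arm can. A call with a gripper value outside its range is refused whole. The fingers move at their own pace and stop on an object; "force" is the grip in N (left out, the last holds). Time passes only in rows, so rows that repeat a pose let the fingers close. It gives the time, the measured TCP pose, the force and the opening at its end, in the units of the state.
- sensors.get_obs(): the state, without advancing time (a new reading comes with each control period).
- viewer.grab_frame(name): name is "scene" or "top" or "wrist"; returns (picture, depth): 420x560x3 uint8, red, green, blue; 420x560 float32, m along the optical axis (not along the pixel's ray), 0 where there is no reading.
- viewer.get_calibration(name): a dict with "vfov" (degrees; the focal length in pixels is half the picture's height over the tangent of half this angle, whatever the lens; pixels are square), "cx", "cy" (the principal point, pixels), "R" (3x3) and "t" (3): a world point X has camera coordinates R X + t; the wrist camera has in their place "mount" (4x4, takes a point from camera to tool coordinates, whose origin is the TCP and whose axes are the tool frame's). Camera axes: x right, y down, z forward; pixel columns grow to the right and rows downward; lengths in m; the calibration is good to about 2 mm. A picture is of the moment at which its call begins: read the wrist's pose just before it. get_calibration takes no time and is no camera call.
- bot.hand_in(): hands the job in, once; it reports no verdict.
The state is a dict: "time_s": time; "q": joint angles; "qvel": joint speeds; "joint_efforts": joint torques, N m; "tcp_pos": TCP position; "eef_rot": TCP orientation; "force": force on the tool from outside, world axes, zero at the start; "torque": the same for the moment, N m; "width": finger opening in m.
Only numpy, scipy, OpenCV 4.12 (cv2) and the standard library are available. Lean on these libraries where they do the work, as an engineer would, in place of code of your own. Each camera call takes 0.05 s, during which the arm holds its last target.

## Task

Check the gap under the sprung pad of the green die set. Take the thicker of the two steel feelers and slide its blade, flat on the die's base plate, straight into the middle of the gap from the open front until the rounded nose shows just past the back of the pad; it is the right fit if it drags and lifts the pad a little. Leave it there, let go of it, and leave the thin feeler where it lies.

Things in the scene. Friction and masses are not known exactly. Their poses are not given: they have to be found in the camera images.
- feeler_thick: Thicker, wider steel feeler, 0.3 kg, flat on the bench left or right of the die set: blade 10 thick, 34 wide, 153 mm long, nose rounded; near its rear a dark upright SQUARE grip post, 22 (x) by 20 (y), 45 tall above the blade. Origin on the underside below the post's centre; x along the blade to the nose (tip 135 ahead, rear end 18 behind), z up. Pinch the post across y.
- feeler_thin: Thin steel feeler, to be left alone, on the other side of the die set: blade 4 thick, 22 wide, 153 mm long, with an upright ROUND grip post 20 mm across, 45 tall. It would pass the gap without drag. Origin and axes as on the thick feeler.
- die: Fixed green die set; origin on the bench, x from its open front (robot side) to the back. In mm: base plate x -130..70, y +-65, top z 12. Pillars y +-55 (inner faces +-46), x -10..30; bridge top z 72. Steel pad below it, 70 wide: flat underside x -20..40 at z 19 (gap 7, open front and back); in front a lip rises 10 to x -48, a funnel. Pad stem up to z 90.
- pad (a joint): Lift of the sprung pad in m: 0 at rest (gap 7 mm), at most 0.010. Spring and weight press it down with about 2 N, slightly more when lifted 3 mm. The thick feeler lifts it about 3 mm and is then felt to drag with some 1 to 6 N (briefly up to 20 N as the nose lifts the lip).
Things that resemble listed ones, but are neither listed nor needed, are in the scene too. Leave any red look-alike of the feeler_thick alone.

How it is judged:
By the outcome, as a careful person would: the job done as asked, in the order asked, and still so for the second after the job is handed in, with the robot touching nothing.
It also fails if it takes over 43 s, if anything falls off the work surface, if the arm or the gripper's body presses on something with over 40 N, if the wrist force passes 120 N, or if a joint passes its speed limit or range.

## Working session

There is one attempt and no reset: what is moved stays moved. The work goes in short steps, Python scripts to look and compute and a tool call to move; the robot and the scene stay as the last step left them, time stands still between calls to the robot, and variables do not carry over. Pictures are saved under pics/ and viewed, and the job is handed in when it is done.

Besides the shell and the picture viewer there is one more tool, called after "Call:" by a JSON object that holds its "fn" and its "kwargs", one argument or row to a line. apply_moves: Moves the arm, as the interface text tells. Its arguments: {"type":"object","properties":{"targets":{"type":"array"},"force":{"type":"number"}},"required":["targets"]}

```bash
mkdir -p pics
python3 - <<'E'
from workcell import sensors, viewer, bot
import cv2,numpy as np
s=sensors.get_obs(); print(s)
for n in ["scene","top"]:
    p,d=viewer.grab_frame(n); cv2.imwrite(f"pics/{n}0.png",p[:,:,::-1]); np.savez(f"{n}0.npz",p=p,d=d)
    print(n,viewer.get_calibration(n))
print(viewer.get_calibration("wrist"),bot.grip_point_offset)
E
```

```text
{'time_s': 0.0, 'q': array([ 6.64566060e+01,  1.26751774e+01,  8.75274028e+01,  9.85074286e-04,
        7.99096935e+01, -7.22422375e+00]), 'qvel': array([ 0.01265475, -0.04083286,  0.00374461,  0.06359793,  0.07633831,
       -0.01105781]), 'joint_efforts': array([-6.68917073e-04, -4.96911013e+01, -3.89382255e+01, -4.28622916e-04,
        1.13945434e-02,  1.63478779e-05]), 'tcp_pos': array([0.17533902, 0.59920743, 0.20348486]), 'eef_rot': array([ -97.71896812,   89.88772209, -114.03831193]), 'force': array([-0.13327356,  0.53234632, -0.09972188]), 'torque': array([-0.01504631, -0.00117793, -0.01034343]), 'width': 0.0852344637224335}
scene {'vfov': 50.540537278557466, 'cx': 281.1432819950241, 'cy': 209.5730918409547, 'R': array([[-0.44459279,  0.89569115, -0.00863825],
       [ 0.68840481,  0.33550049, -0.64306939],
       [-0.57309342, -0.29185063, -0.76575919]]), 't': array([ 0.24019258, -0.33632841,  1.24719622])}
top {'vfov': 51.448231157327236, 'cx': 273.024639009711, 'cy': 216.34158248218526, 'R': array([[-2.09559118e-03, -9.99721055e-01,  2.35248946e-02],
       [-9.97959071e-01,  5.89317726e-04, -6.38540966e-02],
       [ 6.38224211e-02, -2.36106940e-02, -9.97681930e-01]]), 't': array([0.0022743 , 0.49673086, 0.81461112])}
{'vfov': 65.79657806104596, 'cx': 282.4285430098426, 'cy': 206.8702548592143, 'mount': array([[-5.32831907e-05, -2.61920998e-01,  9.65089316e-01,
        -1.68328957e-01],
       [ 9.99999858e-01, -5.25688147e-04, -8.74588283e-05,
         8.90450398e-04],
       [ 5.30243317e-04,  9.65089174e-01,  2.61920989e-01,
        -6.65023977e-02],
       [ 0.00000000e+00,  0.00000000e+00,  0.00000000e+00,
         1.00000000e+00]])} 0.0187
```

View pics/scene0.png

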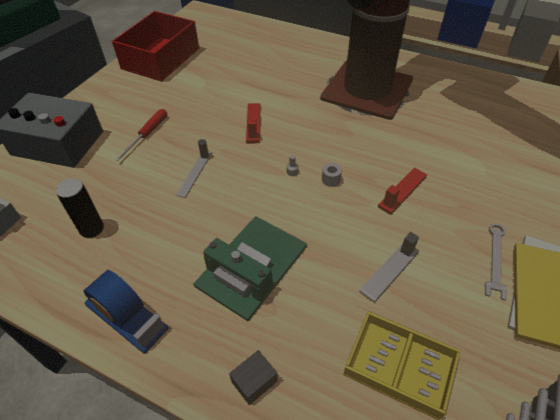

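View pics/top0.png

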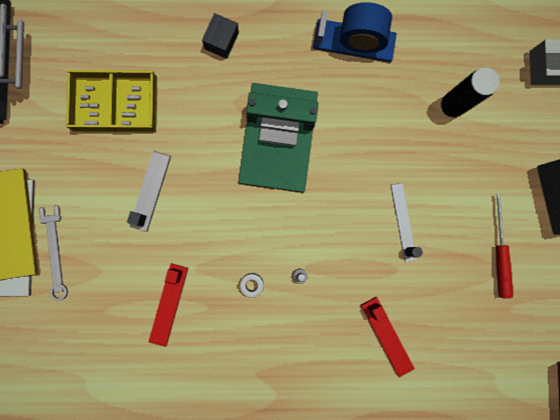

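The scene view has the die at about (250,265), the thick feeler at (390,270) and the thin one at (195,165), with the red look-alikes behind. In the top view the die is at (280,140). The thick feeler, with the square post, runs from (160,155) to (138,220), and the thin one is at (405,222).

```bash
cat > h.py <<'E'
import numpy as np,cv2
from workcell import sensors,viewer,bot
from scipy.spatial.transform import Rotation as Ro
def cam(name,s=None):
    c=viewer.get_calibration(name); f=210/np.tan(np.radians(c['vfov']/2))
    K=(f,c['cx'],c['cy'])
    if 'R' in c: R=c['R'].T; o=-R@c['t']
    else:
        Rt=Ro.from_euler('xyz',s['eef_rot'],degrees=True).as_matrix()
        M=c['mount']; R=Rt@M[:3,:3]; o=Rt@M[:3,3]+s['tcp_pos']
    return K,R,o
def cast(uv,z,C):
    (f,cx,cy),R,o=C; uv=np.atleast_2d(np.asarray(uv,float))
    d=np.c_[(uv[:,0]-cx)/f,(uv[:,1]-cy)/f,np.ones(len(uv))]@R.T
    return o+d*((z-o[2])/d[:,2])[:,None]
def proj(X,C):
    (f,cx,cy),R,o=C; p=(np.atleast_2d(X)-o)@R
    return np.c_[f*p[:,0]/p[:,2]+cx,f*p[:,1]/p[:,2]+cy]
E
python3 - <<'E'
from h import *
p=np.load('top0.npz')['p']; C=cam('top')
big=lambda x0,x1,y0,y1,s:cv2.resize(p[y0:y1,x0:x1,::-1],None,fx=s,fy=s,interpolation=cv2.INTER_CUBIC)
cv2.imwrite('pics/a.png',np.hstack([big(110,190,140,240,4),big(230,330,75,200,4)[:400]]))
h=cv2.cvtColor(p,cv2.COLOR_RGB2HSV)
g=cv2.inRange(h,(60,80,30),(95,255,255))
cs,_=cv2.findContours(g,cv2.RETR_EXTERNAL,cv2.CHAIN_APPROX_NONE)
c=max(cs,key=cv2.contourArea); r=cv2.minAreaRect(c);print(r, cv2.approxPolyDP(c,4,True)[:,0].tolist())
m=cv2.inRange(h,(0,0,60),(180,45,255)); m[:, :120]=0;m[:,185:]=0;m[:145]=0;m[240:]=0
cs,_=cv2.findContours(m,cv2.RETR_EXTERNAL,cv2.CHAIN_APPROX_NONE)
c=max(cs,key=cv2.contourArea); r=cv2.minAreaRect(c);print(r,cv2.boxPoints(r).tolist())
print(cast(cv2.boxPoints(r),.010,C)*1000)
E
```

```text
((275.4782409667969, 153.36557006835938), (66.27088928222656, 68.33207702636719), 7.495856761932373) [[248, 122], [239, 182], [303, 191], [311, 130], [299, 122], [295, 146], [258, 141], [261, 117]]
((148.5500030517578, 190.35000610351562), (21.50348663330078, 79.37315368652344), 18.43494987487793) [[125.80000305175781, 224.60000610351562], [150.90000915527344, 149.30001831054688], [171.3000030517578, 156.10000610351562], [146.1999969482422, 231.39999389648438]]
[[481.53952171 281.4924042   10.        ]
 [626.56187565 236.34599034  10.        ]
 [613.43457028 197.11428213  10.        ]
 [468.55861727 242.74806311  10.        ]]
```

View pics/a.png

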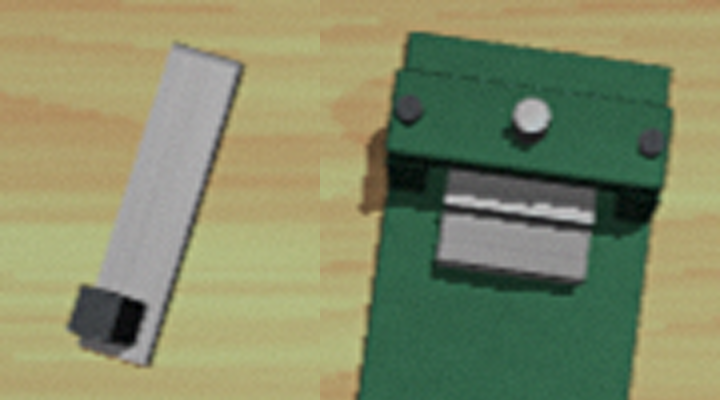

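Run:
```python
from h import *
C=cam('top')
b=cast([(153.7,150.6),(170.8,156.2),(147.2,231.5)],.010,C)*1000;print(b.round(1))
v=b[1]-b[2];print('len',np.linalg.norm(v),'wid',np.linalg.norm(b[0]-b[1]),'yaw',np.degrees(np.arctan2(v[1],v[0])))
d=cast([(252,83.2),(317.5,92),(239,183.5),(304,192)],.012,C)*1000;print(d.round(1))
for i,j in((2,0),(3,1)):
  v=d[i]-d[j];v=d[j]-d[i];print(np.linalg.norm(v),np.degrees(np.arctan2(v[1],v[0])))
print(np.linalg.norm(d[0]-d[1]),np.linalg.norm(d[2]-d[3]),d.mean(0))
v=d[0]-d[1];print(np.degrees(np.arctan2(-v[0],v[1])))
# post top
q=np.array([(75,320),(82,286),(143,302),(125,292)])
s=sensors.get_obs();R=Ro.from_euler('xyz',s['eef_rot'],degrees=True).as_matrix();print(R.round(3))
```

```text
[[624.  231.   10. ]
 [613.2 198.1  10. ]
 [468.4 240.9  10. ]]
len 151.05777982894443 wid 34.61250027821464 yaw -16.454031177143044
[[757.2  42.   12. ]
 [740.5 -85.9  12. ]
 [560.2  66.7  12. ]
 [543.9 -58.2  12. ]]
198.51377466023558 -7.160054389923948
198.52058666027193 -8.033475572294483
129.0134546071081 125.98726566469246 [650.42289758  -8.86144763  12.        ]
-7.4429783528200035
[[-0.001  0.281  0.96 ]
 [-0.002  0.96  -0.281]
 [-1.    -0.002 -0.   ]]
```

Call:
{"fn": "apply_moves", "kwargs": {
  "targets": [
    [0,-0.0245,0.04,0,0,0,1],
    [0,-0.049,0.08,0,0,0,1],
    [0,-0.0735,0.12,0,0,0,1],
    [0,-0.098,0.16,0,0,0,1],
    [0,-0.1223,0.2,0,0,0,1],
    [0,-0.147,0.24,0,0,0,1],
    [0,-0.1715,0.28,0,0,0,1],
    [0,-0.196,0.32,0,0,0,1],
    [0,-0.2205,0.36,0,0,0,1],
    [0,-0.2446,0.4,0,0,0,1]
  ],
  "force": 100
}}

```text
time_s: 1.1
tcp_pos: [0.4915, 0.251, 0.2043]
eef_rot: [-159.9, 90.0, -176.3]
force: [-0.1, 0.8, 0.1]
width: 0.0857
```

Call:
{"fn": "apply_moves", "kwargs": {
  "targets": [
    [0,0,0,0,0,0,1],
    [0,0,0,0,0,0,1]
  ]
}}

```text
time_s: 1.3
tcp_pos: [0.4909, 0.2518, 0.204]
eef_rot: [-162.0, 89.9, -178.5]
force: [-0.7, -1.0, -0.3]
width: 0.0852
```

Run:
```python
from h import *
s=sensors.get_obs(); p,d=viewer.grab_frame('wrist'); cv2.imwrite('pics/w1.png',p[:,:,::-1]); np.savez('w1.npz',p=p,d=d,tcp_pos=s['tcp_pos'],eef_rot=s['eef_rot'])
print(s['time_s'],s['tcp_pos'],s['eef_rot'],s['qvel'].round(2))
C=cam('wrist',s)
for z in(.01,.055): print(proj([(.490,.2525,z)],C))
```

```text
1.3 [0.49087244 0.25175136 0.20398254] [-162.00429452   89.91713865 -178.47854923] [ 2.48 -0.61  0.6   0.4   0.13  0.08]
[[282.14870598 179.02274103]]
[[282.09334    187.05238749]]
```

View pics/w1.png

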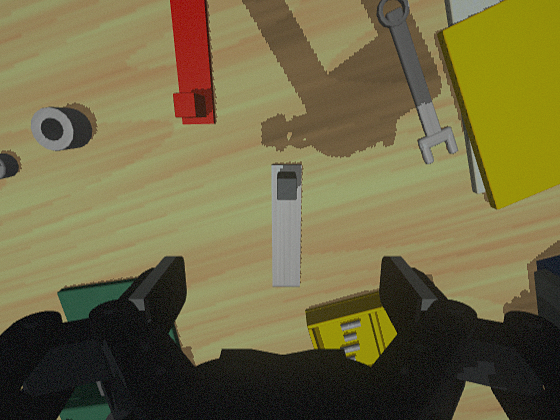

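The wrist view has the thick feeler upright at about (287,225), with its dark post top near (287,185). That is about 5 px right of the prediction. The die is at lower left, and the red look-alike at the top stays clear.

Run:
```python
from h import *
w=np.load('w1.npz');s=w;p=w['p'];C=cam('wrist',w)
cr=p[150:300,255:320]
cv2.imwrite('pics/b.png',cv2.resize(cr[:,:,::-1],None,fx=4,fy=4,interpolation=cv2.INTER_CUBIC))
h=cv2.cvtColor(p,cv2.COLOR_RGB2HSV)
m=cv2.inRange(h,(0,0,0),(180,45,255)); m[:, :262]=0;m[:,312:]=0;m[:158]=0;m[292:]=0
L=[];Rr=[]
for r in range(205,280):
    x=np.flatnonzero(m[r]); L.append((x[0]-.5,r)); Rr.append((x[-1]+.5,r))
for nm,e in(('L',L),('R',Rr)):
    e=np.array(e); print(nm,e[0],e[-1]); X=cast(e,.010,C)
    k=np.polyfit(X[:,0],X[:,1],1); print('yaw',np.degrees(np.arctan(k[0])), 'y at x=.55',np.polyval(k,.55),'res',np.std(X[:,1]-np.polyval(k,X[:,0])))
rows=np.flatnonzero(m[:,280:295].sum(1)>255*8);print(rows[0],rows[-1])
X=cast([(286,rows[-1]+.5),(287,rows[0]-.5)],.010,C);print(X)
```

```text
L [271.5 205. ] [271.5 279. ]
yaw -16.94898941959959 y at x=.55 0.22156977174132436 res 0.00014446911631457322
R [300.5 205. ] [299.5 279. ]
yaw -16.72338586710451 y at x=.55 0.2569664233209785 res 0.0003468152746336774
165 286
[[0.62052443 0.21876781 0.01      ]
 [0.47579535 0.26236417 0.01      ]]
```

View pics/b.png

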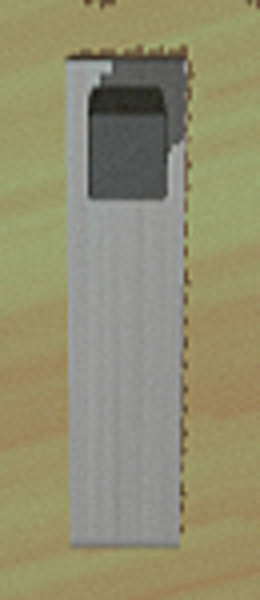

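Run:
```python
from h import *
s=sensors.get_obs();R=Ro.from_euler('xyz',s['eef_rot'],degrees=True).as_matrix()
print(s['time_s'],s['tcp_pos'],np.degrees(np.arctan2(R[1,2],R[0,2])),R.T@(np.array([.4915,.256,.017])-s['tcp_pos']))
```

```text
1.35 [0.49023167 0.25270897 0.20406185] -16.37178315097962 [0.18706036 0.00356296 0.00055011]
```

Call:
{"fn": "apply_moves", "kwargs": {
  "targets": [
    [0.03,0.0035,0.0005,0,0,0,1],
    [0.07,0.0035,0.0005,0,0,0,1],
    [0.11,0.0035,0.0005,0,0,0,1],
    [0.14,0.0035,0.0005,0,0,0,1],
    [0.16,0.0035,0.0005,0,0,0,1],
    [0.17,0.0035,0.0005,0,0,0,1],
    [0.17,0.0035,0.0005,0,0,0,1],
    [0.17,0.0035,0.0005,0,0,0,1]
  ]
}}

```text
time_s: 2.15
tcp_pos: [0.4925, 0.2569, 0.0356]
eef_rot: [40.7, 89.9, 24.5]
force: [0.2, 0.5, -0.2]
width: 0.0853
```

Run:
```python
from h import *
s=sensors.get_obs(); p,d=viewer.grab_frame('wrist'); cv2.imwrite('pics/w2.png',p[:,:,::-1])
R=Ro.from_euler('xyz',s['eef_rot'],degrees=True).as_matrix()
print(s['time_s'],s['tcp_pos'],R.round(4),s['qvel'].round(2))
```

```text
2.15 [0.49250237 0.25686305 0.03561288] [[ 1.200e-03  2.798e-01  9.600e-01]
 [ 5.000e-04  9.600e-01 -2.798e-01]
 [-1.000e+00  8.000e-04  1.000e-03]] [-0.51 -0.81 -0.84 -0.   -0.09 -0.06]
```

View pics/w2.png

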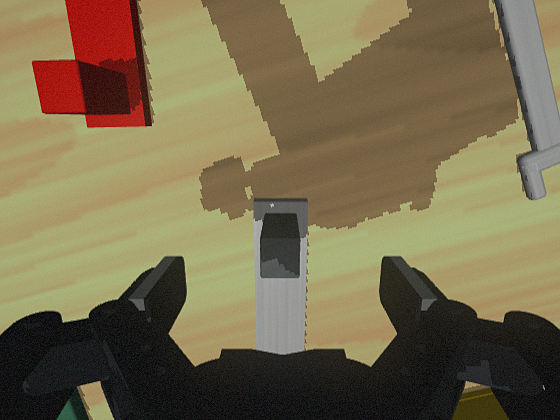

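Run:
```python
from h import *
s=sensors.get_obs();C=cam('wrist',s)
R=Ro.from_euler('xyz',s['eef_rot'],degrees=True).as_matrix()
x=.055
for uv in((281,238),(281,277),(260,258),(299,258)):
  X=cast([uv],.055,C)[0];print(uv,(R.T@(X-s['tcp_pos'])).round(4))
X=cast([(281,199),(281,354)],.010,C);print(((X-s['tcp_pos'])@R).round(4))
```

```text
(281, 238) [-0.0188  0.0002 -0.0101]
(281, 277) [-0.0188  0.0001  0.0109]
(260, 258) [-0.0188 -0.0103  0.0005]
(299, 258) [-0.0188  0.0091  0.0005]
[[ 0.0261 -0.     -0.0188]
 [ 0.0264 -0.0002  0.0944]]
```

The post is centred between the jaws: (281,258) in the image, offset under 1 mm. I'll go down and grip.

Call:
{"fn": "apply_moves", "kwargs": {
  "targets": [
    [0.01,0,0,0,0,0,1],
    [0.018,0,0,0,0,0,1],
    [0.018,0,0,0,0,0,1],
    [0.018,0,0,0,0,0,0],
    [0.018,0,0,0,0,0,0],
    [0.018,0,0,0,0,0,0],
    [0.018,0,0,0,0,0,0],
    [0.018,0,0,0,0,0,0],
    [0.018,0,0,0,0,0,0],
    [0.018,0,0,0,0,0,0]
  ],
  "force": 100
}}

```text
time_s: 3.2
tcp_pos: [0.4924, 0.2559, 0.0172]
eef_rot: [0.5, 90.0, -15.8]
force: [-1.6, -1.2, 5.9]
width: 0.017
```

Call:
{"fn": "apply_moves", "kwargs": {
  "targets": [
    [0,0,0,0,0,0,0],
    [0,0,0,0,0,0,0],
    [0,0,0,0,0,0,0]
  ]
}}

```text
time_s: 3.5
tcp_pos: [0.4924, 0.2559, 0.0172]
eef_rot: [5.7, 90.0, -10.6]
force: [-1.3, -1.6, 4.5]
width: 0.0169
```

Run:
```python
from h import *
p=np.load('top0.npz')['p']; C=cam('top')
h=cv2.cvtColor(p,cv2.COLOR_RGB2HSV)
g=cv2.inRange(h,(60,80,20),(95,255,255))
L=[];Rr=[]
for r in range(135,180):
    x=np.flatnonzero(g[r,225:330])+225; L.append((x[0]-.5,r)); Rr.append((x[-1]+.5,r))
K=[]
for e in(L,Rr):
    X=cast(e,.012,C)*1e3
    k=np.polyfit(X[:,0],X[:,1],1); print(np.degrees(np.arctan(k[0])),np.polyval(k,600),np.std(X[:,1]-np.polyval(k,X[:,0]))); K.append(k)
F=[];
for c in range(245,298):
    y=np.flatnonzero(g[150:200,c])+150; F.append((c,y[-1]+.5))
X=cast(F,.012,C)*1e3;k=np.polyfit(X[:,1],X[:,0],1);print('front',np.degrees(np.arctan(-k[0])),np.polyval(k,3),np.std(X[:,0]-np.polyval(k,X[:,1])))
print('stem',cast([(283,104.5)],.09,C)*1e3)
```

```text
-7.931683665968103 63.21094824898124 0.5573751073799507
-7.908776115615668 -65.54168257563146 0.5615004913802785
front -7.91716510600681 552.9416731146906 0.5474783841983307
stem [[689.74814408 -14.66133568  90.        ]]
```

Call:
{"fn": "apply_moves", "kwargs": {
  "targets": [
    [-0.02,0,0,0,0,0,0],
    [-0.04,0,0,-0.03,0,0,0],
    [-0.05,-0.03,0,-0.06,0,0,0],
    [-0.05,-0.06,0.01,-0.1,0,0,0],
    [-0.05,-0.1,0.02,-0.13,0,0,0],
    [-0.05,-0.14,0.034,-0.153,0,0,0],
    [-0.05,-0.18,0.046,-0.153,0,0,0],
    [-0.05,-0.21,0.056,-0.153,0,0,0],
    [-0.05,-0.2337,0.0627,-0.153,0,0,0],
    [-0.05,-0.2337,0.0627,-0.153,0,0,0]
  ]
}}

```text
time_s: 4.5
tcp_pos: [0.486, 0.0113, 0.0658]
eef_rot: [-143.5, 89.9, -151.2]
force: [-0.3, 1.0, -3.2]
width: 0.0172
```

Call:
{"fn": "apply_moves", "kwargs": {
  "targets": [
    [0,0,0,0,0,0,0],
    [0,0,0,0,0,0,0],
    [0,0,0,0,0,0,0],
    [0,0,0,0,0,0,0]
  ]
}}

```text
time_s: 4.9
tcp_pos: [0.4866, 0.0149, 0.0665]
eef_rot: [161.4, 90.0, 153.9]
force: [-1.2, 0.8, -4.7]
width: 0.0168
```

Run:
```python
from h import *
s=sensors.get_obs();R=Ro.from_euler('xyz',s['eef_rot'],degrees=True).as_matrix()
print(s['time_s'],s['tcp_pos'],np.degrees(np.arctan2(R[1,2],R[0,2])),R[2].round(4),s['force'],s['qvel'].round(2))
np.savez('s3.npz',**s)
for n in('top','scene','wrist'):
  p,d=viewer.grab_frame(n);cv2.imwrite(f'pics/{n}3.png',p[:,:,::-1]);np.savez(f'{n}3.npz',p=p,d=d)
```

```text
4.9 [0.48661261 0.01488952 0.06646649] -7.467815611924941 [-1.e+00  1.e-04 -3.e-04] [-1.22589661  0.83802716 -4.72930591] [-0.19  0.02 -0.03  0.01 -0.07  0.01]
```

View pics/top3.png

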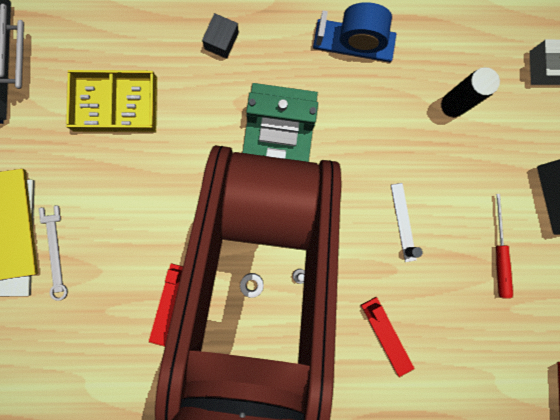

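View pics/scene3.png

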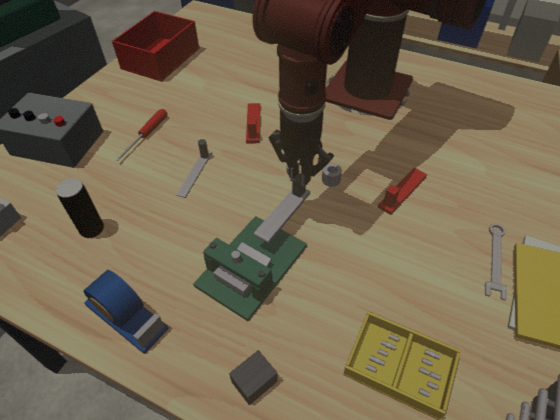

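View pics/wrist3.png

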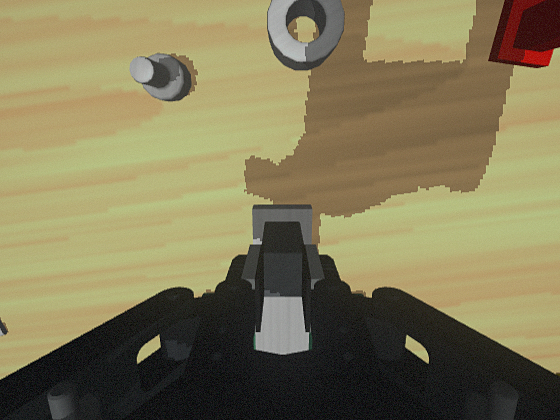

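Run:
```python
from h import *
p=np.load('top3.npz')['p'];q=np.load('scene3.npz')['p']
a=cv2.resize(p[75:165,235:325,::-1],None,fx=6,fy=6,interpolation=cv2.INTER_CUBIC)
cv2.imwrite('pics/c.png',a)
b=cv2.resize(q[180:320,190:320,::-1],None,fx=5,fy=5,interpolation=cv2.INTER_CUBIC)[:600]
b=cv2.resize(q[175:325,190:320,::-1],None,fx=4,fy=4,interpolation=cv2.INTER_CUBIC)
cv2.imwrite('pics/d.png',b)
```

```text
(no output)
```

View pics/c.png

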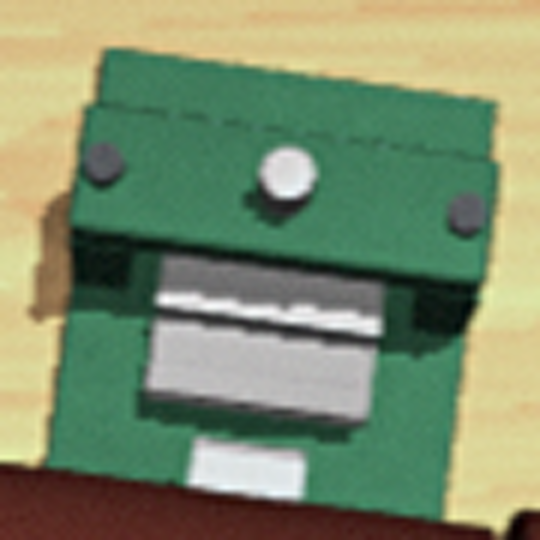

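View pics/d.png

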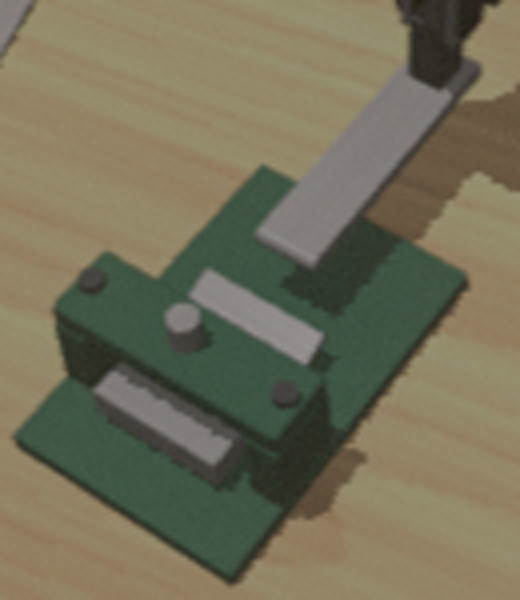

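Run:
```python
from h import *
s=np.load('s3.npz');R=Ro.from_euler('xyz',s['eef_rot'],degrees=True).as_matrix();u=R[:,2]
tip=(s['tcp_pos']+.135*u)*1e3; print('robot tip',tip[:2],np.degrees(np.arctan2(u[1],u[0])))
zb=.010+s['tcp_pos'][2]-.0172
C=cam('top');D=cam('scene')
n=cast([(267.3,147.7),(286,150)],zb,C)*1e3;print('top nose',n.mean(0),np.linalg.norm(n[0]-n[1]),np.degrees(np.arctan2(-(n[0]-n[1])[0],(n[0]-n[1])[1])))
m=cast([(254.25,233.75),(268.25,241.5)],zb,D)*1e3;print('scene nose',m.mean(0),np.linalg.norm(m[0]-m[1]))
d=cast([(256.25,216.75),(307,245.5),(194,284.25),(248.25,320.75)],.012,D)*1e3;print(d.round(1))
f=(d[0]+d[1])/2;b=(d[2]+d[3])/2;v=b-f;v/=200;print('scene die org',f+130/200*(b-f),np.linalg.norm(b-f),np.degrees(np.arctan2(v[1],v[0])))
# die origin top
th=np.radians(-7.92);U=np.array([np.cos(th),np.sin(th)]);N=np.array([-U[1],U[0]])
for nm,o,t in(('top',np.array([682.,-12.5]),n.mean(0)[:2]),('scene',(f+.65*(b-f))[:2],m.mean(0)[:2])):
    print(nm,'tip in die frame',(t-o)@U,(t-o)@N)
# depth check: pad lip corners in top
l=cast([(235+148/6,75+393/6),(235+368/6,75+420/6)],.029,C)*1e3;print('lip',l.mean(0),np.linalg.norm(l[0]-l[1]),[(l.mean(0)[:2]-np.array([682,-12.5]))@x for x in(U,N)])
```

```text
robot tip [620.46753903  -2.65632433] -7.467815611924941
top nose [617.29812684  -4.24419198  59.26648931] 34.361742300056775 -6.919338336739021
scene nose [621.91732708  -1.22385833  59.26648931] 32.82844348860985
[[548.4 -54.6  12. ]
 [569.1  72.2  12. ]
 [743.5 -81.8  12. ]
 [763.2  45.8  12. ]]
scene die org [685.23144484  -8.60841243  12.        ] 196.4627753629892 -7.851691045384896
top tip in die frame -65.22227971832727 -0.7382305272295114
scene tip in die frame -63.727711205233064 -1.4099547076473815
lip [635.70040839  -7.83447569  29.        ] 70.04122727616547 [np.float64(-46.500823465091806), np.float64(-1.7586123260290978)]
```

Call:
{"fn": "apply_moves", "kwargs": {
  "targets": [
    [0.01,0.002,0,0.0075,0,0,0],
    [0.02,0.002,0,0.0075,0,0,0],
    [0.03,0.002,0,0.0075,0,0,0],
    [0.034,0.002,0,0.0075,0,0,0],
    [0.034,0.002,0,0.0075,0,0,0],
    [0.034,0.002,0,0.0075,0,0,0],
    [0.034,0.002,0,0.0075,0,0,0]
  ]
}}

```text
time_s: 5.75
tcp_pos: [0.4874, 0.0159, 0.033]
eef_rot: [1.4, 90.0, -6.6]
force: [-0.4, -0.7, -2.8]
width: 0.0169
```

```bash
cat > st.py <<'E'
from h import *
import sys
s=sensors.get_obs();R=Ro.from_euler('xyz',s['eef_rot'],degrees=True).as_matrix();u=R[:,2]
th=np.radians(-7.92);U=np.array([np.cos(th),np.sin(th)]);N=np.array([-U[1],U[0]])
t=(s['tcp_pos']*1e3)[:2]-np.array([684.5,-10.5])
print('t',s['time_s'],'post die',(t@U).round(1),(t@N).round(2),'tip',((t+135*u[:2])@U).round(1),((t+135*u[:2])@N).round(2),'under z',s['tcp_pos'][2]*1e3-17.2,'yaw',np.degrees(np.arctan2(u[1],u[0])).round(2),'F',s['force'].round(1),'T',s['torque'].round(2),R[2].round(4),s['width'])
for n in sys.argv[2:]:
  p,d=viewer.grab_frame(n);np.savez(f'{n}{sys.argv[1]}.npz',p=p,d=d)
  x0,x1,y0,y1,k=(180,330,165,325,3.7) if n=='scene' else (225,335,65,165,5)
  cv2.imwrite(f'pics/{n}{sys.argv[1]}.png',cv2.resize(p[y0:y1,x0:x1,::-1],None,fx=k,fy=k,interpolation=cv2.INTER_CUBIC))
E
python3 st.py 4 scene top
```

```text
t 5.75 post die -198.8 -1.03 tip -63.8 -1.19 under z 15.792454108024469 yaw -7.99 F [-0.4 -0.7 -2.8] T [0.02 0.2  0.04] [-1.e+00  0.e+00  8.e-04] 0.01689150726033177
```

View pics/scene4.png

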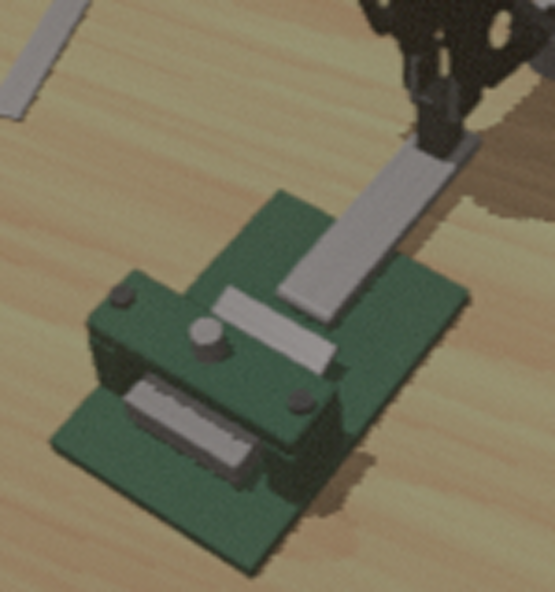

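View pics/top4.png

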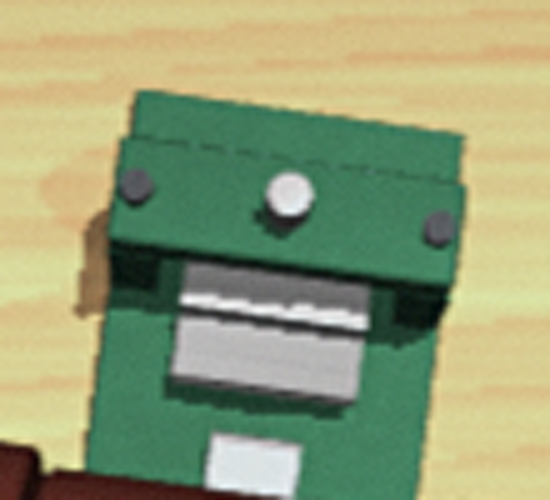

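Run:
```python
from h import *
C=cam('top');D=cam('scene')
th=np.radians(-7.92);U=np.array([np.cos(th),np.sin(th)]);N=np.array([-U[1],U[0]])
o=np.array([682.,-12.5]);T=lambda X:np.c_[(X[:,:2]*1e3-o)@U,(X[:,:2]*1e3-o)@N]
f=lambda a:[(225+x/5,65+y/5) for x,y in a]
print('nose',T(cast(f([(213,433),(301,446)]),.0258,C)).round(1))
print('lip',T(cast(f([(172,376),(358,402)]),.029,C)).round(1))
print('stem',T(cast(f([(290,193)]),.09,C)).round(1),'base back',T(cast(f([(137,91),(463,134)]),.012,C)).round(1))
o=np.array([685.2,-8.6])
g=lambda a:[(180+x/3.7,165+y/3.7) for x,y in a]
print('S nose',T(cast(g([(279,293),(330,321)]),.0258,D)).round(1))
print('S base',T(cast(g([(281,190),(469,293),(50,441),(254,578)]),.012,D)).round(1),'stem',T(cast(g([(207,331)]),.09,D)).round(1))
```

```text
nose [[-65.4  15.5]
 [-65.7 -18.3]]
lip [[-46.6  33.8]
 [-46.6 -37.4]]
stem [[ 9.6 -0.9]] base back [[ 67.1  63.5]
 [ 68.4 -64.8]]
S nose [[-63.4 -17.1]
 [-63.9  15.8]]
S base [[-129.7  -65.5]
 [-128.6   61.9]
 [  68.2  -65.3]
 [  70.1   65.8]] stem [[ 8.7 -2.3]]
```

Call:
{"fn": "apply_moves", "kwargs": {
  "targets": [
    [0.0015,0.0005,0,0,0,0,0],
    [0.003,0.0005,0,0,0,0,0],
    [0.003,0.0005,0.004,0,0,0,0],
    [0.003,0.0005,0.008,0,0,0,0],
    [0.003,0.0005,0.012,0,0,0,0],
    [0.003,0.0005,0.016,0,0,0,0],
    [0.003,0.0005,0.02,0,0,0,0],
    [0.003,0.0005,0.024,0,0,0,0],
    [0.003,0.0005,0.027,0,0,0,0],
    [0.003,0.0005,0.027,0,0,0,0]
  ]
}}

```text
time_s: 6.85
tcp_pos: [0.5145, 0.0126, 0.0297]
eef_rot: [2.8, 90.0, -5.2]
force: [1.1, 0.4, -3.1]
width: 0.017
```

```bash
python3 st.py 5 top
```

```text
t 6.85 post die -171.6 -0.54 tip -36.6 -0.7 under z 12.477771752580338 yaw -7.99 F [ 1.1  0.4 -3.1] T [-0.03  0.02  0.04] [-1.e+00  0.e+00  7.e-04] 0.016951633270238253
```

View pics/top5.png

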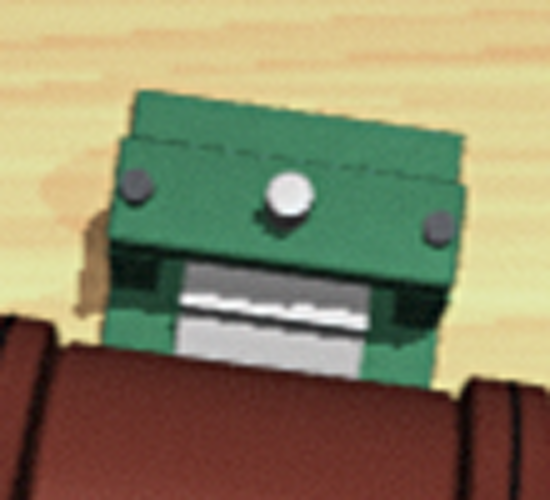

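The top view now has the arm covering the blade, and the pad stem at (290,193) is still at rest. I'll feel the rest of the way in with short steps.

Call:
{"fn": "apply_moves", "kwargs": {
  "targets": [
    [0.0,0,0.004,0,0,0,0],
    [0.0,0,0.008,0,0,0,0],
    [0.0,0,0.012,0,0,0,0],
    [0.0,0,0.015,0,0,0,0],
    [0.0,0,0.018,0,0,0,0]
  ]
}}

```text
time_s: 7.4
tcp_pos: [0.5303, 0.0105, 0.0292]
eef_rot: [-179.6, 89.8, 172.4]
force: [-7.6, 1.3, 1.9]
width: 0.0172
```

Call:
{"fn": "apply_moves", "kwargs": {
  "targets": [
    [0.0,0,0.003,0,0,0,0],
    [0.0,0,0.006,0,0,0,0],
    [0.0,0,0.009,0,0,0,0],
    [0.0,0,0.012,0,0,0,0]
  ]
}}

```text
time_s: 7.8
tcp_pos: [0.5432, 0.0086, 0.0294]
eef_rot: [178.8, 89.9, 170.8]
force: [-4.6, 1.0, 0.5]
width: 0.017
```

```bash
python3 st.py 6 scene
```

```text
t 7.8 post die -142.6 -0.5 tip -7.6 -0.64 under z 12.173883345080682 yaw -7.98 F [-4.6  1.   0.5] T [0.17 0.71 0.05] [-1.      0.     -0.0012] 0.017040267761845414
```

View pics/scene6.png

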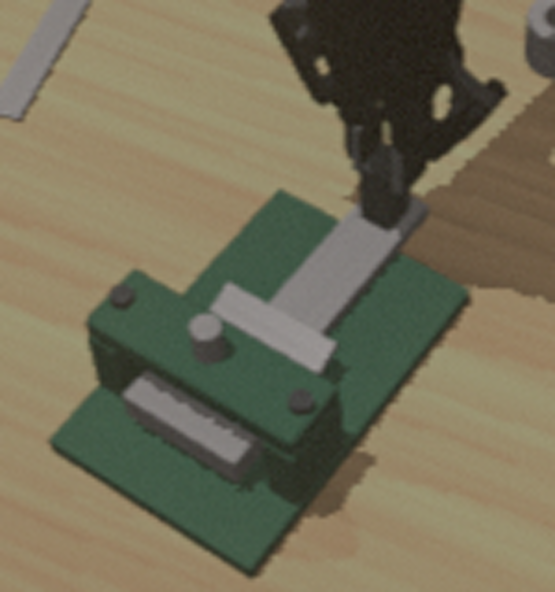

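The scene view has the blade under the pad's lip at about (290,310). The stem top is slightly higher and the drag is about 5 N, so I'll go on.

Call:
{"fn": "apply_moves", "kwargs": {
  "targets": [
    [0.0,0,0.004,0,0,0,0],
    [0.0,0,0.008,0,0,0,0],
    [0.0,0,0.012,0,0,0,0],
    [0.0,0,0.016,0,0,0,0],
    [0.0,0,0.02,0,0,0,0],
    [0.0,0,0.024,0,0,0,0],
    [0.0,0,0.028,0,0,0,0],
    [0.0,0,0.032,0,0,0,0],
    [0.0,0,0.036,0,0,0,0],
    [0.0,0,0.04,0,0,0,0]
  ]
}}

```text
time_s: 8.85
tcp_pos: [0.5834, 0.003, 0.0295]
eef_rot: [-163.6, 90.0, -171.6]
force: [-3.3, -0.4, -1.9]
width: 0.0173
```

Call:
{"fn": "apply_moves", "kwargs": {
  "targets": [
    [0.0,0,0.003,0,0,0,0],
    [0.0,0,0.006,0,0,0,0],
    [0.0,0,0.008,0,0,0,0],
    [0.0,0,0.009,0,0,0,0],
    [0.0,0,0.009,0,0,0,0]
  ]
}}

```text
time_s: 9.35
tcp_pos: [0.5924, 0.0017, 0.0296]
eef_rot: [-1.3, 90.0, -9.3]
force: [-1.7, 0.5, -3.6]
width: 0.0171
```

```bash
python3 st.py 7 scene top
```

```text
t 9.35 post die -92.9 -0.6 tip 42.1 -0.74 under z 12.430569439690807 yaw -7.98 F [-1.7  0.5 -3.6] T [0.12 0.34 0.  ] [-1.e+00 -0.e+00  6.e-04] 0.017144613099112672
```

View pics/scene7.png

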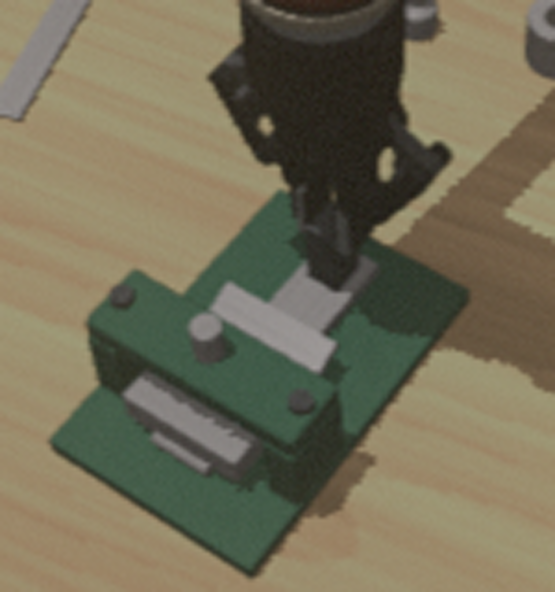

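View pics/top7.png

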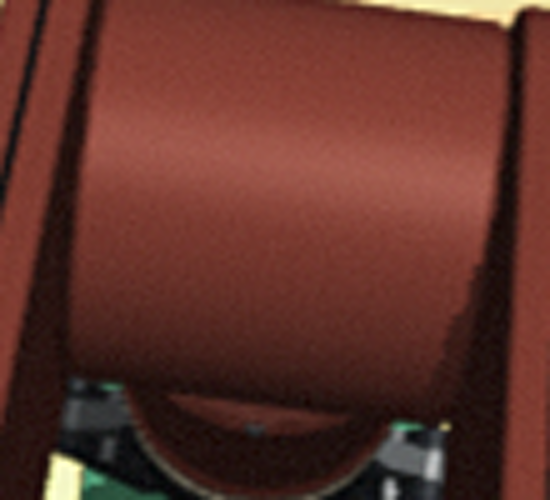

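In the scene view the nose shows past the pad's back face at about (182,455), centred between the pad's ends. I'll zoom in to measure how far it sticks out.

```bash
cat > z.py <<'E'
from h import *
import sys
p=np.load(f'scene{sys.argv[1]}.npz')['p']
cv2.imwrite(f'pics/z{sys.argv[1]}.png',cv2.resize(p[255:305,205:260,::-1],None,fx=12,fy=12,interpolation=cv2.INTER_CUBIC))
E
python3 z.py 7
python3 - <<'E'
from h import *
D=cam('scene');th=np.radians(-7.92);U=np.array([np.cos(th),np.sin(th)]);N=np.array([-U[1],U[0]])
o=np.array([685.2,-8.6])
for x in(40,44,48):
  for y in(-17,17):
    for z in(.012,.022):
      P=np.r_[(o+x*U+y*N)/1e3,z];q=proj(P,D)[0];print(x,y,z,((q-[205,255])*12).round())
E
```

```text
40 -17 0.012 [216. 371.]
40 -17 0.022 [209. 338.]
40 17 0.012 [388. 479.]
40 17 0.022 [383. 447.]
44 -17 0.012 [200. 389.]
44 -17 0.022 [193. 356.]
44 17 0.012 [372. 499.]
44 17 0.022 [367. 466.]
48 -17 0.012 [184. 408.]
48 -17 0.022 [176. 375.]
48 17 0.012 [356. 518.]
48 17 0.022 [350. 485.]
```

View pics/z7.png

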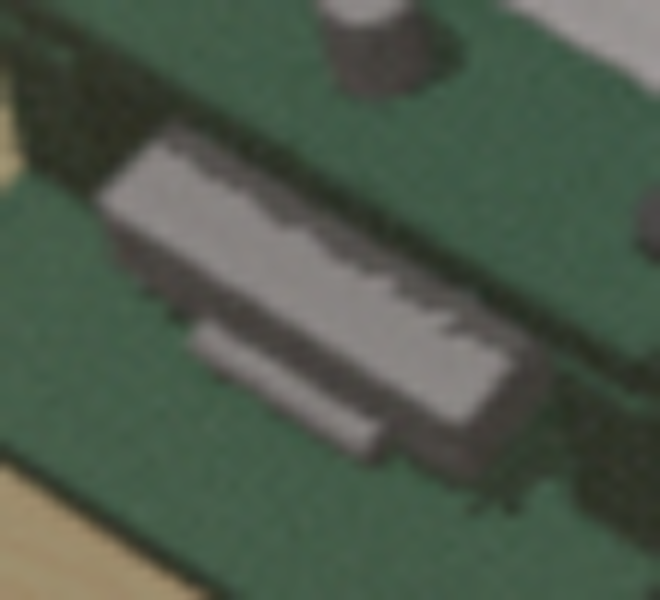

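The strip showing past the pad runs from (190,345) to (365,455). That puts the tip at about x = 43 mm, centred. I'll push 2 mm more, lower it gently onto the plate and let go.

Call:
{"fn": "apply_moves", "kwargs": {
  "targets": [
    [0.0,0,0.001,0,0,0,0],
    [0.0,0,0.002,0,0,0,0],
    [0.0003,0,0.002,0,0,0,0],
    [0.0005,0,0.002,0,0,0,0],
    [0.0005,0,0.002,0,0,0,0]
  ]
}}

```text
time_s: 9.95
tcp_pos: [0.594, 0.0015, 0.0293]
eef_rot: [-28.6, 90.0, -36.5]
force: [-3.6, 0.9, -0.7]
width: 0.0165
```

```bash
python3 st.py 8 scene; python3 z.py 8
```

```text
t 9.95 post die -91.2 -0.61 tip 43.8 -0.76 under z 12.058668171139828 yaw -7.98 F [-3.6  0.9 -0.7] T [0.11 0.6  0.01] [-1. -0.  0.] 0.0164669983264157
```

View pics/z8.png

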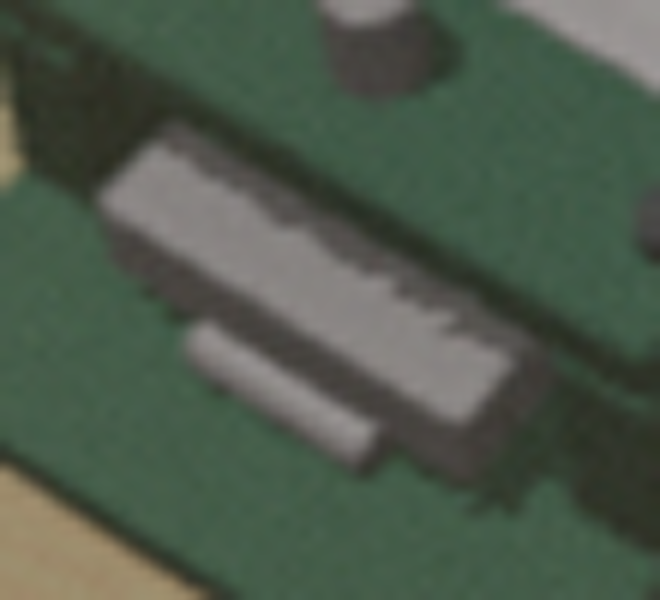

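The nose now shows a little more, still centred, from (190,350) to (360,465). The blade drags at about 3.6 N. Letting go.

Call:
{"fn": "apply_moves", "kwargs": {
  "targets": [
    [0,0,0,0,0,0,0.3],
    [0,0,0,0,0,0,0.5],
    [0,0,0,0,0,0,0.8],
    [0,0,0,0,0,0,1],
    [0,0,0,0,0,0,1],
    [0,0,0,0,0,0,1],
    [0,0,0,0,0,0,1]
  ],
  "force": 20
}}

```text
time_s: 10.7
tcp_pos: [0.5941, 0.0015, 0.0291]
eef_rot: [-15.1, 90.0, -23.1]
force: [-0.7, 0.4, 0.0]
width: 0.0851
```

```bash
python3 st.py 9 wrist
python3 - <<'E'
from h import *
cv2.imwrite('pics/w9.png',np.load('wrist9.npz')['p'][:,:,::-1])
E
```

```text
t 10.7 post die -91.2 -0.61 tip 43.8 -0.76 under z 11.907007084677659 yaw -7.98 F [-0.7  0.4  0. ] T [ 0.06 -0.01  0.01] [-1.e+00 -0.e+00  1.e-04] 0.08512572550870383
```

View pics/w9.png

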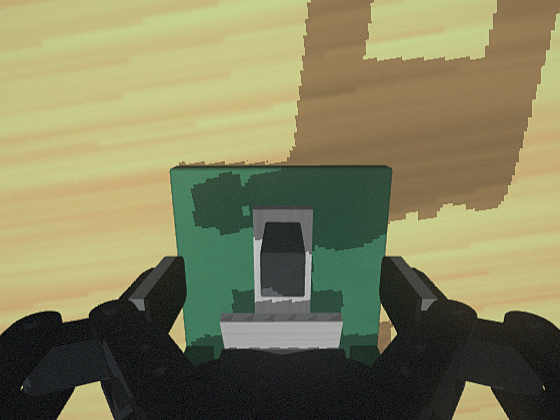

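The jaws are open and clear on both sides of the post at (283,260), and the blade sits central between the plate edges at columns 172 and 391. I'll go straight up, then pull back to uncover the top view.

Call:
{"fn": "apply_moves", "kwargs": {
  "targets": [
    [-0.02,0,0,0,0,0,1],
    [-0.05,0,0,0,0,0,1],
    [-0.09,0,0,0,0,0,1],
    [-0.13,0,0,0,0,0,1],
    [-0.16,0,0,0,0,0,1],
    [-0.16,0,-0.04,0,0,0,1],
    [-0.16,0,-0.08,0,0,0,1],
    [-0.16,0,-0.12,0,0,0,1],
    [-0.16,0,-0.15,0,0,0,1],
    [-0.16,0,-0.17,0,0,0,1]
  ]
}}

```text
time_s: 11.75
tcp_pos: [0.4237, 0.0255, 0.1889]
eef_rot: [170.5, 90.0, 162.6]
force: [-0.3, -0.2, 1.0]
width: 0.0855
```

Call:
{"fn": "apply_moves", "kwargs": {
  "targets": [
    [0,0.03,0,0,0,0,1],
    [0,0.07,0,0,0,0,1],
    [0,0.11,0,0,0,0,1],
    [0,0.15,0,0,0,0,1],
    [0,0.19,0,0,0,0,1],
    [0,0.23,0,0,0,0,1],
    [0,0.26,0,0,0,0,1],
    [0,0.28,0,0,0,0,1],
    [0,0.28,0,0,0,0,1],
    [0,0.28,0,0,0,0,1]
  ]
}}

```text
time_s: 12.75
tcp_pos: [0.4642, 0.3022, 0.1888]
eef_rot: [-120.8, 89.9, -128.7]
force: [0.1, -0.2, -0.2]
width: 0.0852
```

```bash
python3 st.py 10 scene top; python3 z.py 10
python3 - <<'E'
from h import *
cv2.imwrite('pics/t10.png',np.load('top10.npz')['p'][:,:,::-1]);print(sensors.get_obs()['qvel'].round(2))
E
```

```text
t 12.75 post die -261.3 279.35 tip -126.3 279.35 under z 171.5671824665034 yaw -7.92 F [ 0.1 -0.2 -0.2] T [-0.01  0.02  0.03] [-1.e+00 -9.e-04 -5.e-04] 0.08523353691385417
[-0.47 -0.42  0.06  0.15 -0.13  0.14]
```

View pics/scene10.png

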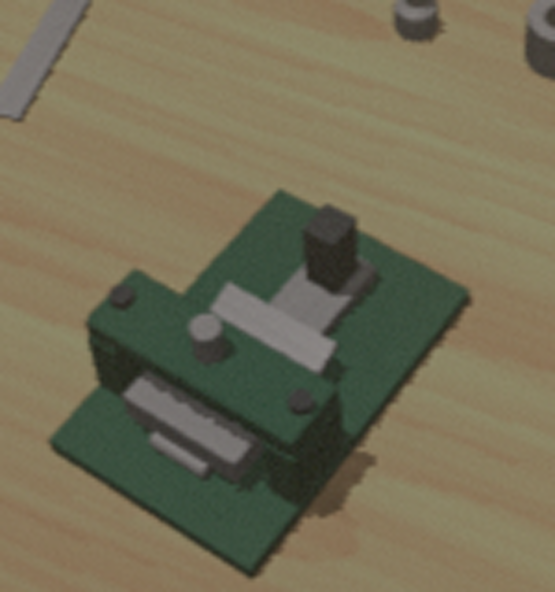

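View pics/t10.png

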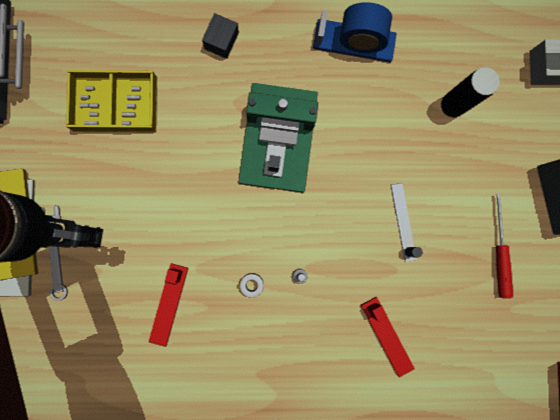

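View pics/z10.png

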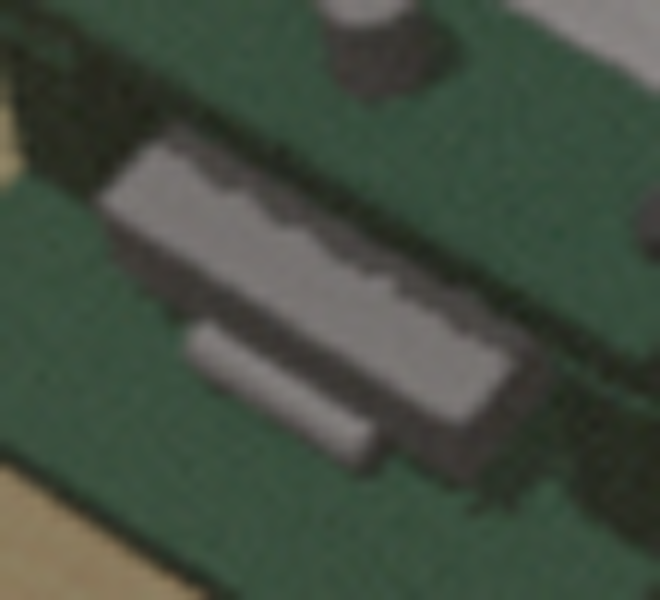

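The feeler is flat and straight in the gap. Its nose shows past the pad, and the post is at (274,165) in the top view. The thin feeler at (405,222) and the red look-alikes have not moved. The arm is clear.

```bash
python3 -c "
from workcell import bot
print(bot.hand_in())"
```

```text
the job is handed in; nothing more can be done
None
```

The thick feeler is in the gap under the pad, and I let go of it and handed the job in at about 12.9 s. I gripped it by its square post and slid the blade along the base plate from the open front. The thin feeler and the red look-alikes were left where they lay.

- **Fit:** it dragged. The readings I took between moves showed a peak of about 8 N as the nose met the lip, then roughly 2–5 N. In the pictures the pad's stem looked slightly higher once the blade was in, but I did not measure the lift.
- **Position:** after release, the pictures show the blade flat and straight. The arm pose put the tip about 4 mm past the back of the pad and about 0.7 mm off the die's centre line.
- **Disagreements:** the two fixed cameras differed by 2–4 mm on absolute position. I set the blade by its position relative to the die, and on that they agreed to about 1–2 mm. The gripper read 17 mm on the 20 mm post, but the hold was steady.

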